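# Weigh the bottle from the back of the reagent stand

### The job

Clear the way to the small amber bottle at the back of the reagent stand: first stand the tall amber bottle and the white-lidded cup upright in the steel tray. Then set the small bottle upright on the middle of the balance pan and leave it there, and only after that put the tall bottle and the white-lidded cup back upright, each to the place on the stand where it stood at the start. Leave the two red-lidded cups standing where they are.

Things in the scene. Friction and masses are not known exactly. Their poses are not given: they have to be found in the camera images.
- small_bottle_centre (a point): small amber glass bottle with white cap, upright, 75 mm tall: body 36 mm across up to 52 mm above its underside, cap 20 mm across above that; point on its axis half-way up (37.5 mm above its underside). Stands in the middle of the stand's back row with a red-lidded cup about 6 mm from it on either side, so it has finger room only in front (once cleared) and behind. z axis up along the bottle
- tall_bottle_centre (a point): amber bottle with black cap, upright, 95 mm tall, body 48 mm across up to 66 mm above its underside, cap 27 mm across above that; point on its axis half-way up (47.5 mm above its underside). Starts in one of the two front places of the stand, in line before the small bottle. z axis up
- white_cup_centre (a point): specimen cup with white screw lid, upright, 59 mm tall, 53 mm across; point on its axis half-way up (29.5 mm above its underside). Starts in the other of the two front places. z axis up
- red_cup_a_centre (a point): specimen cup with dark red lid, upright, 59 mm tall, 53 mm across, loose, beside the small bottle in the back row; point on its axis half-way up. To be left alone
- red_cup_b_centre (a point): the other specimen cup with dark red lid, same size, on the other side of the small bottle in the back row; point on its axis half-way up. To be left alone
- stand: reagent stand, fixed: grey plate 212 (its x) x 170 mm (y), rim 11 mm high; the things stand on its floor, 6 mm above the worktop. Origin at worktop level, 4 mm before the plate's middle; x axis from the front places to the back row. White rings mark the seats: front x = -59 mm, second x = +13 mm, both y = 0; back row x = +75 mm, y = 0 and +-50 mm. Things stand up to 4 mm off these
- tray: shallow open steel tray, fixed: 125 mm (its x) x 200 mm (its y), 10 mm high, walls and floor 3 mm thick; origin at the centre of its underside, z up. Empty at the start. (A bench centrifuge, 207 mm tall, stands at the middle of the worktop's back, front at x = 0.64 m, y from -0.12 to 0.18 m: keep clear of it when carrying from side to side)
- pan_centre (a point): centre of the top face of the round steel balance pan, 98 mm across, 60 mm above the worktop; the white balance body round it is 185 x 150 mm, its highest part 49 mm, and is fixed for the run

How it is judged:
By the outcome, as a careful person would: the job done as asked, in the order asked, and still so for the second after the job is handed in, with the robot touching nothing.
It also fails if it takes over 144 s, if anything falls off the work surface, if the arm or the gripper's body presses on something with over 40 N, if the wrist force passes 120 N, or if a joint passes its speed limit or range.

### The arm

A 6-joint arm with a two-finger parallel gripper is mounted at the origin on a cart in front of the work surface, level with it; the furniture and walls round the work are solid. World frame = base frame: x ahead of the robot, y to its left, z up, the work surface at z = 0. Lengths are in m, angles in rad, forces in N, time in s.
With the tool pointing down it reaches from about 0.3 to 0.85 m from the base axis. Payload 4.2 kg.
Tool frame: the origin (TCP) lies on the centre line of the jaws, within the pads' length; the fingertips stand 14 mm ahead of it and the grasp point (between the pads) lies 5 mm behind it; z points along the fingers, y is the line along which they close (so a half turn about z gives the same grasp; the last joint's range is limited). The gripper opens to 91 mm and grips with 3 to 60 N. Pads are 32 mm wide; open, the fingers measure 118 mm over their backs; the gripper's body (76 mm by 178 mm) begins 60 mm behind the grasp point.
Start: joints at [1.142, 0.32, 1.565, -0, 1.257, -0.02], TCP at [0.229, 0.528, 0.196] pointing down, gripper open.
Joint ranges: [-3.11, 3.11], [-0.84, 2.01], [0.21, 2.61], [-1.34, 4.49], [0.05, 2.63], [-2.56, 2.56]. Speed limits (rad/s): [2.57, 2.57, 3.14, 3.14, 3.14, 3.14].

### API

Orientations are given as a unit quaternion [x, y, z, w].
In Python, from bench import bot gives the robot as it stands.
- The arm moves only by the tool servo_tool, never from a script. Its argument "targets" is one flat list of numbers, 7 for each row, row after row: the shift along the tool's x, y, z in units of 30 mm (1.0 is 30 mm), then the turn, a rotation vector about the tool's x, y, z in units of 6 degrees (1.0 is 6 degrees), then the opening, from 0 (shut) to 1 (fully open). A call has 1 to 12 rows; each row is the pose to reach, as a shift and turn from the pose commanded when the call began, along the tool's axes at that moment; what a row does not reach only later rows make up. A row lasts 1/10 s, in which the tool goes at most 50 mm and 8.59 degrees, less where a joint would pass 70% of its speed; a pose out of reach is approached as far as the arm can. A call with a gripper value outside its range is refused whole. The fingers move at their own pace and stop on an object; "newtons" is the grip in N (left out, the last holds). Time passes only in rows, so rows that repeat a pose let the fingers close. It gives the time, the measured TCP pose, the force, the opening and the grip force at its end, in the units of the state.
- bot.observe(): the state, without advancing time (a new reading comes with each control period).
- bot.grab_frame(name): name is "scene" or "top" or "wrist"; returns (picture, depth): 420x560x3 uint8, blue, green, red; 420x560 float32, m along the optical axis (not along the pixel's ray), 0 where there is no reading.
- bot.calibration(name): a dict with "camera_matrix" (3x3 intrinsics, pixels), "D" ([k1, k2, p1, p2, k3] as OpenCV has them; the pictures are not rectified), "world_from_camera" (4x4, takes a point from camera to world coordinates). Camera axes: x right, y down, z forward; pixel columns grow to the right and rows downward; lengths in m; the calibration is good to about 2 mm. A picture is of the moment at which its call begins: read the wrist's pose just before it. calibration takes no time and is no camera call; for the wrist camera it gives the pose at the moment of the call.
- bot.hand_in(): hands the job in; it is judged then, once.
Trained networks look in the newest picture that a camera, given by its name, has taken for a name from the list of things; names that differ only in an ending like _2 or _b are one class to them, and where a whole thing is asked for, a point or a joint stands for the part that bears it (a point fixed in the world has none). Each returns a list of dicts, best first, with "conf" (0 to 1); they miss things now and then, are a little off and sometimes report something else, mostly with a low value. They report only what shows in the picture. A call takes as long as a camera call.
- bot.masks_of(name, camera): "region" (420x560 bool, what is visible of it) and "rect" ([left, top, width, height] in pixels, round what is visible of it).
- bot.mark_of(name, camera): "uv" ([column, row] in pixels: a listed point, or the origin of a listed thing).
The state is a dict: "t": time; "qpos": joint angles; "dq": joint speeds; "joint_efforts": joint torques, N m; "position": TCP position; "tcp_rot": TCP orientation; "ft_force": force on the tool from outside, world axes, zero at the start; "torque": the same for the moment, N m; "width": finger opening in m; "finger_force": force on a finger pad.
Only numpy, scipy, OpenCV 4.12 (cv2) and the standard library are available. Lean on these libraries where they do the work, as an engineer would, in place of code of your own. Each camera call takes 0.05 s, during which the arm holds its last target. There are 200 camera calls.

## Working session

There is one attempt and no reset: what is moved stays moved. The work goes in short steps, Python scripts to look and compute and a tool call to move; the robot and the scene stay as the last step left them, time stands still between calls to the robot, and variables do not carry over. Pictures are saved under pics/ and viewed, at most 14 in all, crops included, and the job is handed in when it is done.

Besides the shell and the picture viewer there is one more tool, called after "Emit:" by a JSON object that holds its "fn" and its "kwargs", one argument or row to a line. servo_tool: Moves the arm, as the interface text tells. Its arguments: {"type":"object","properties":{"targets":{"type":"array","items":{"type":"number"}},"newtons":{"type":"number"}},"required":["targets"]}

```bash
ls; mkdir -p pics; cat > h.py <<'E'
import numpy as np, cv2
from bench import bot
from scipy.spatial.transform import Rotation as R
def ray_pts(cam, uv, depth=None, z=None):
    c=bot.calibration(cam); K=np.array(c["camera_matrix"]); D=np.array(c["D"]); T=np.array(c["world_from_camera"])
    n=cv2.undistortPoints(np.array(uv,float).reshape(-1,1,2),K,D).reshape(-1,2)
    d=np.c_[n,np.ones(len(n))]
    if depth is not None: return (d*np.array(depth).reshape(-1,1))@T[:3,:3].T+T[:3,3]
    d=d@T[:3,:3].T
    return T[:3,3]+d*((z-T[2,3])/d[:,2])[:,None]
def tool(p_world, yaw=None):
    "shift in tool units from current pose to world TCP"
    s=bot.observe(); r=R.from_quat(s["tcp_rot"])
    return np.round(r.inv().apply(np.array(p_world)-s["position"])/0.03,2)
E
python3 - <<'E'
from h import *
s=bot.observe(); print(s)
for c in ("scene","top","wrist"):
    p,d=bot.grab_frame(c); cv2.imwrite(f"pics/{c}0.png",p); np.save(f"{c}0.npy",d)
    print(c,np.round(bot.calibration(c)["world_from_camera"],3).tolist())
for n,z in (("small_bottle_centre",.0435),("tall_bottle_centre",.0535),("white_cup_centre",.0355),("red_cup_a_centre",.0355),("stand",0),("tray",0),("pan_centre",.06)):
  for c in ("top","scene"):
    for m in bot.mark_of(n,c)[:3]: print(n,c,round(m["conf"],2),np.round(m["uv"]),np.round(ray_pts(c,[m["uv"]],z=z)[0],3))
E
```

```text
pics
{'t': 0.0, 'qpos': array([ 1.14200232e+00,  3.20305490e-01,  1.56565760e+00, -5.82742775e-06,
        1.25739144e+00, -2.00058779e-02]), 'dq': array([-1.53503111e-03,  1.54782565e-04, -9.71367325e-04,  1.74255296e-03,
       -1.31499988e-03, -7.01645060e-05]), 'joint_efforts': array([-5.04499003e-04, -4.12461448e+01, -2.31975245e+01,  7.26769120e-02,
        4.57814906e-02, -1.61901494e-04]), 'position': array([0.22834633, 0.52714101, 0.19522082]), 'tcp_rot': array([ 2.02972914e-01,  9.79183956e-01, -8.59466766e-04, -1.93325849e-04]), 'ft_force': array([-0.39638987,  0.32384023,  0.04023888]), 'torque': array([ 0.00287427, -0.00262554,  0.0071319 ]), 'finger_force': 0.0, 'width': 0.09120567108288871}
scene [[0.752, -0.337, 0.566, -0.186], [-0.659, -0.382, 0.648, -0.806], [-0.002, -0.86, -0.51, 0.732], [0.0, 0.0, 0.0, 1.0]]
top [[0.005, -0.998, 0.066, 0.466], [-1.0, -0.004, 0.005, 0.015], [-0.005, -0.066, -0.998, 1.36], [0.0, 0.0, 0.0, 1.0]]
wrist [[0.398, 0.891, 0.221, 0.166], [0.918, -0.386, -0.097, 0.555], [-0.001, 0.241, -0.97, 0.385], [0.0, 0.0, 0.0, 1.0]]
small_bottle_centr
[... 227 characters left out ...]
305  0.054]
tall_bottle_centre scene 0.69 [379. 283.] [ 0.539 -0.309  0.053]
white_cup_centre top 0.59 [408. 243.] [ 0.471 -0.305  0.036]
white_cup_centre scene 0.91 [358. 301.] [ 0.478 -0.305  0.035]
red_cup_a_centre top 0.82 [388. 192.] [ 0.602 -0.254  0.036]
red_cup_a_centre top 0.54 [405. 216.] [ 0.54  -0.298  0.036]
red_cup_a_centre scene 0.65 [203. 205.] [0.463 0.267 0.035]
red_cup_a_centre scene 0.5 [383. 264.] [ 0.622 -0.257  0.035]
stand top 0.78 [402. 216.] [ 0.542 -0.296  0.   ]
stand scene 0.69 [374. 303.] [ 0.533 -0.308  0.   ]
tray top 0.57 [165. 228.] [0.507 0.335 0.   ]
pan_centre top 0.89 [290. 226.] [0.512 0.001 0.06 ]
pan_centre scene 0.8 [282. 228.] [ 0.525 -0.005  0.06 ]
```

View pics/top0.png

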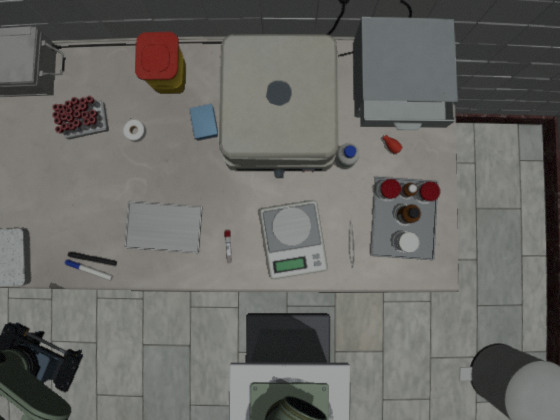

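View pics/scene0.png

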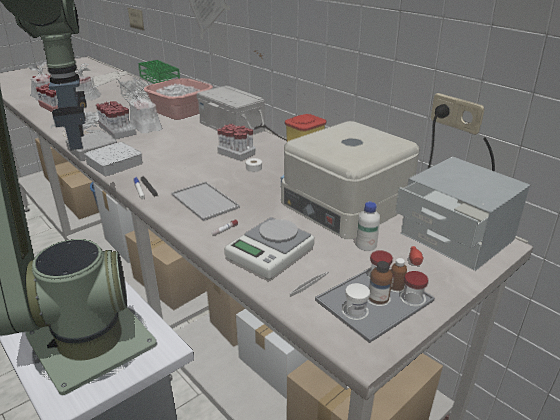

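The top view shows the stand at (403,217): white cup (408,242), tall bottle (408,213), small bottle (410,189) and red cups (390,188) and (429,190). The tray is at (165,227) and the pan at (293,227). Next I'll get the yaws and obstacle heights.

```bash
python3 - <<'E'
from h import *
bot.grab_frame("top")
d=np.load("top0.npy")
for n,z in (("stand",.011),("tray",.010)):
    for m in bot.masks_of(n,"top")[:1]:
        c=cv2.findContours(m["region"].astype(np.uint8),0,2)[0]; c=max(c,key=cv2.contourArea).reshape(-1,2)
        P=ray_pts("top",c,z=z)[:,:2]
        print(n,m["conf"],cv2.minAreaRect(P.astype(np.float32)))
for m in bot.masks_of("pan_centre","top")[:2]:
    v,u=np.nonzero(m["region"]); print("pan",m["conf"],m["rect"],ray_pts("top",[[u.mean(),v.mean()]],z=.06))
v,u=np.mgrid[0:420,0:560]; 
P=ray_pts("top",np.c_[u.ravel(),v.ravel()],depth=d.ravel()).reshape(420,560,3)
for n,a in (("cab",(60,125,355,455)),("wash",(140,168,338,358)),("cent",(40,170,222,338))):
    q=P[a[0]:a[1],a[2]:a[3]].reshape(-1,3); q=q[(q[:,2]>.03)&(q[:,2]<.5)]; print(n,q.min(0).round(3),q.max(0).round(3))
Q=P[120:132,360:450:20]; print(Q[:,:,[0,2]].round(3)[:,2].tolist())
E
```

```text
stand 0.7 ((0.5372851490974426, -0.3016658425331116), (0.174351766705513, 0.21021829545497894), 86.2256088256836)
tray 0.69 ((0.5114701986312866, 0.3363962769508362), (0.20275603234767914, 0.1271556168794632), 85.84040069580078)
pan 0.94 [257.2, 201.8, 70.2, 72.6] [[ 0.4798607  -0.00652978  0.06      ]]
cab [ 0.758 -0.396  0.036] [ 0.955 -0.168  0.179]
wash [ 0.666 -0.166  0.033] [ 0.72  -0.108  0.182]
cent [ 0.657 -0.12   0.031] [0.947 0.172 0.212]
[[0.766, 0.152], [0.764, 0.149], [0.764, 0.139], [0.761, 0.14], [0.758, 0.143], [0.758, 0.135], [0.755, 0.134], [0.752, 0.139], [0.75, 0.135], [0.748, 0.132], [0.776, 0.001], [0.774, -0.003]]
```

Emit:
{"fn": "servo_tool", "kwargs": {
  "targets": [0, 0, -1.5, 0, 0, 0, 1, 0, 0, -3, 0, 0, 0, 1]
}}

```text
t: 1.25
position: [0.2282, 0.5268, 0.2859]
tcp_rot: [0.203, 0.979, -0.002, -0.0]
ft_force: [1.1, 1.1, 1.3]
width: 0.0913
finger_force: 0.0
```

Emit:
{"fn": "servo_tool", "kwargs": {
  "targets": [-9.7, -11, 0, 0, 0, 0, 1, -9.7, -11, 0, 0, 0, 0, 1, -9.7, -11, 0, 0, 0, 0, 1, -9.7, -11, 0, 0, 0, 0, 1, -9.7, -11, 0, 0, 0, 0, 1, -9.7, -11, 0, 0, 0, 0, 1, -9.7, -11, 0, 0, 0, 0, 1, -9.7, -11, 0, 0, 0, 0, 1, -9.7, -11, 0, 0, 0, 0, 1, -9.7, -11, 0, 0, 0, 0, 1]
}}

```text
t: 2.25
position: [0.3654, 0.1053, 0.2863]
tcp_rot: [0.207, 0.978, -0.001, 0.001]
ft_force: [0.5, 0.7, -0.8]
width: 0.0911
finger_force: 0.0
```

Emit:
{"fn": "servo_tool", "kwargs": {
  "targets": [-9.7, -11, 0, 0, 0, -3.28, 1, -9.7, -11, 0, 0, 0, -3.28, 1, -9.7, -11, 0, 0, 0, -3.28, 1, -9.7, -11, 0, 0, 0, -3.28, 1, -9.7, -11, 0, 0, 0, -3.28, 1, -9.7, -11, 0, 0, 0, -3.28, 1, -9.7, -11, 0, 0, 0, -3.28, 1, -9.7, -11, 0, 0, 0, -3.28, 1, -9.7, -11, 0, 0, 0, -3.28, 1, -9.7, -11, 0, 0, 0, -3.28, 1, -9.7, -11, 0, 0, 0, -3.28, 1, -9.7, -11, 0, 0, 0, -3.28, 1]
}}

```text
t: 3.45
position: [0.5003, -0.3076, 0.2859]
tcp_rot: [0.032, 0.999, 0.001, -0.0]
ft_force: [0.1, 0.5, -0.8]
width: 0.0912
finger_force: 0.0
```

```bash
cat >> h.py <<'E'
def fitcap(P, z, x0, r, rad=0.04, tol=.004):
    "centre of a disc at height z (fit known radius r by extent of points)"
    q=P[(abs(P[:,2]-z)<tol)&(np.hypot(*(P[:,:2]-x0).T)<rad)][:,:2]
    if len(q)<10: return None,len(q)
    c,rr=cv2.minEnclosingCircle((q*1000).astype(np.float32)); 
    return np.round([*(np.array(c)/1000),*q.mean(0),rr/1000],4).tolist(),len(q)
def cloud(cam,name):
    p,d=bot.grab_frame(cam); cv2.imwrite(f"pics/{name}.png",p)
    v,u=np.mgrid[0:420,0:560]; m=d>0
    return p,ray_pts(cam,np.c_[u[m],v[m]],depth=d[m])
E
python3 - <<'E'
from h import *
print(bot.observe()["position"],bot.observe()["tcp_rot"],bot.observe()["qpos"])
p,P=cloud("wrist","w1")
for n,z,x0,r in (("tall",.101,(.542,-.305),.0135),("white",.065,(.472,-.303),.0265),("small",.081,(.605,-.307),.01),("ra",.065,(.605,-.255),.0265),("rb",.065,(.605,-.357),.0265)):
    print(n,fitcap(P,z,x0,r,rad=.035 if r>.02 else .025))
q=P[(abs(P[:,2]-.011)<.0025)&(abs(P[:,0]-.54)<.13)&(abs(P[:,1]+.3)<.11)]
print(cv2.minAreaRect(q[:,:2].astype(np.float32)))
for n,z in (("small_bottle_centre",.0435),("tall_bottle_centre",.0535),("white_cup_centre",.0355),("red_cup_a_centre",.0355),("stand",0)):
    for m in bot.mark_of(n,"wrist")[:2]: print(n,round(m["conf"],2),np.round(m["uv"]),np.round(ray_pts("wrist",[m["uv"]],z=z)[0],4))
E
```

```text
[ 0.50025764 -0.30764844  0.28587716] [ 3.22245464e-02  9.99480305e-01  7.80032179e-04 -2.99234085e-04] [-5.71565260e-01  3.00446503e-01  1.36900827e+00  1.03616626e-03
  1.47345265e+00 -2.07800269e+00]
tall ([0.5466, -0.3057, 0.5457, -0.3057, 0.0132], 381)
white ([0.4741, -0.3006, 0.4735, -0.3004, 0.0264], 1373)
small ([0.6034, -0.3066, 0.6017, -0.3066, 0.0071], 39)
ra ([0.6094, -0.2601, 0.6006, -0.2553, 0.0296], 676)
rb ([0.6047, -0.3533, 0.5945, -0.3564, 0.0304], 681)
((0.5334374904632568, -0.3019871711730957), (0.17073962092399597, 0.20186877250671387), 86.41741180419922)
small_bottle_centre 0.74 [286. 259.] [ 0.6116 -0.3091  0.0435]
tall_bottle_centre 0.98 [284. 219.] [ 0.5511 -0.3073  0.0535]
white_cup_centre 0.71 [285. 156.] [ 0.4708 -0.3012  0.0355]
red_cup_a_centre 0.81 [323. 253.] [ 0.6101 -0.2565  0.0355]
stand 0.92 [289. 198.] [ 0.5339 -0.3003  0.    ]
```

View pics/w1.png

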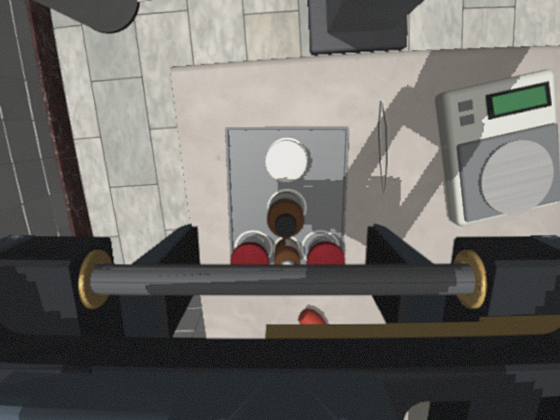

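The near view shows the white cup at (287,160), tall bottle (286,215), small bottle (287,255) and red cups either side. I'll descend on the tall bottle and grip it.

Emit:
{"fn": "servo_tool", "kwargs": {
  "targets": [-1.52, 0.1, 0, 0, 0, 0, 1, -1.52, 0.1, 1.5, 0, 0, 0, 1, -1.52, 0.1, 3, 0, 0, 0, 1, -1.52, 0.1, 4.5, 0, 0, 0, 1, -1.52, 0.1, 6, 0, 0, 0, 1, -1.52, 0.1, 7.2, 0, 0, 0, 1, -1.52, 0.1, 8.0, 0, 0, 0, 1, -1.52, 0.1, 8.0, 0, 0, 0, 1]
}}

```text
t: 4.55
position: [0.5435, -0.3073, 0.0425]
tcp_rot: [0.032, 0.999, 0.002, -0.003]
ft_force: [-0.4, 0.2, -0.1]
width: 0.0912
finger_force: 0.0
```

Emit:
{"fn": "servo_tool", "kwargs": {
  "targets": [0, 0, 0, 0, 0, 0, 0.7, 0, 0, 0, 0, 0, 0, 0.6, 0, 0, 0, 0, 0, 0, 0.4, 0, 0, 0, 0, 0, 0, 0.2, 0, 0, 0, 0, 0, 0, 0, 0, 0, 0, 0, 0, 0, 0, 0, 0, 0, 0, 0, 0, 0],
  "newtons": 25
}}

```text
t: 5.25
position: [0.5462, -0.3091, 0.0465]
tcp_rot: [0.033, 0.999, 0.0, 0.0]
ft_force: [0.6, 1.1, 3.2]
width: 0.0471
finger_force: 25.0
```

Emit:
{"fn": "servo_tool", "kwargs": {
  "targets": [0, 0, -0.5, 0, 0, 0, 0, 0, 0, -1.5, 0, 0, 0, 0, 0, 0, -2.7, 0, 0, 0, 0, 0, 0, -3.9, 0, 0, 0, 0, 0, 0, -5, 0, 0, 0, 0, 0, 0, -5.6, 0, 0, 0, 0, 0.05, 0.4, -6, 0, 0, 0, 0, 0.2, 1.2, -6, 0, 0, 0, 0, 0.4, 2.4, -6, 0, 0, 0, 0, 0.5, 3.8, -6, 0, 0, 0, 0, 0.7, 5.2, -6, 0, 0, 0, 0, 0.8, 6.6, -6, 0, 0, 0, 0]
}}

```text
t: 6.45
position: [0.5334, -0.1078, 0.225]
tcp_rot: [0.033, 0.999, 0.0, -0.001]
ft_force: [-0.1, 0.2, -0.4]
width: 0.047
finger_force: 25.0
```

Emit:
{"fn": "servo_tool", "kwargs": {
  "targets": [0.1, 1.4, 0, 0, 0, 0, 0, 0.3, 2.8, 0, 0, 0, 0, 0, 0.5, 4.2, 0, 0, 0, 0, 0, 0.7, 5.6, 0, 0, 0, 0, 0, 0.9, 7, 0, 0, 0, 0, 0, 1.1, 8.4, 0, 0, 0, 0, 0, 1.3, 9.8, 0, 0, 0, 0, 0, 1.5, 11.2, 0, 0, 0, 0, 0, 1.7, 12.3, 0, 0, 0, 0, 0, 1.74, 13, 0, 0, 0, 0, 0, 1.74, 13.2, 0, 0, 0, 0, 0, 1.74, 13.2, 0, 0, 0, 0, 0]
}}

```text
t: 7.65
position: [0.5079, 0.2887, 0.2251]
tcp_rot: [0.032, 0.999, -0.001, -0.001]
ft_force: [-0.3, 0.2, -0.3]
width: 0.0468
finger_force: 25.0
```

```bash
python3 - <<'E'
from h import *
s=bot.observe(); print(s["position"],s["tcp_rot"],s["qpos"],s["width"],s["finger_force"])
p,P=cloud("wrist","w2")
q=P[(abs(P[:,2]-.010)<.003)&(abs(P[:,0]-.51)<.1)&(abs(P[:,1]-.336)<.13)]
print(len(q),cv2.minAreaRect(q[:,:2].astype(np.float32)),q.min(0),q.max(0))
for m in bot.mark_of("tray","wrist")[:2]: print(m["conf"],m["uv"],ray_pts("wrist",[m["uv"]],z=0))
print(tool((.508,.290,.0435)))
E
```

```text
[0.50786291 0.28868232 0.22512563] [ 3.18867128e-02  9.99490967e-01 -6.45621899e-04 -7.92490680e-04] [ 4.97382635e-01  3.19177388e-01  1.49142815e+00 -3.23398359e-04
  1.33300720e+00 -1.00955293e+00] 0.046785711708033965 24.972256422042847
1228 ((0.4887661635875702, 0.34992027282714844), (0.22179558873176575, 0.17249330878257751), 85.995361328125) [0.41023289 0.23374163 0.00700038] [0.5806236  0.46585159 0.01298871]
0.75 [321.2, 181.9] [[0.5112304 0.3366814 0.       ]]
[0.01 0.1  6.07]
```

View pics/w2.png

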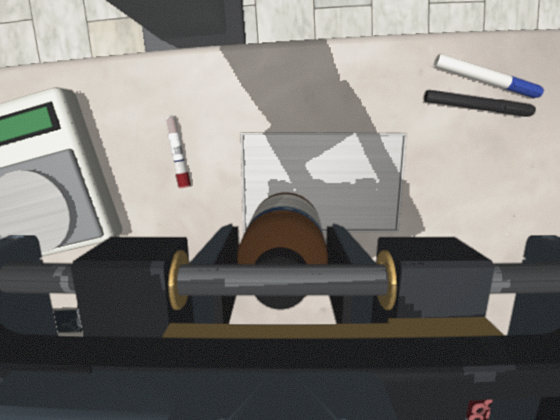

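The bottle is held and its underside is above the left end of the tray, whose corners are (243,133), (405,133) and (398,230). I'll lower it and release.

Emit:
{"fn": "servo_tool", "kwargs": {
  "targets": [0, 0, 1.0, 0, 0, 0, 0, 0, 0, 2.3, 0, 0, 0, 0, 0, 0, 3.6, 0, 0, 0, 0, 0, 0, 4.7, 0, 0, 0, 0, 0, 0, 5.5, 0, 0, 0, 0, 0, 0, 5.85, 0, 0, 0, 0, 0, 0, 6.0, 0, 0, 0, 0, 0, 0, 6.05, 0, 0, 0, 0, 0, 0, 6.1, 0, 0, 0, 0, 0, 0, 6.1, 0, 0, 0, 0]
}}

```text
t: 8.75
position: [0.5094, 0.2887, 0.0441]
tcp_rot: [0.033, 0.999, 0.001, 0.001]
ft_force: [-0.1, -0.3, -1.0]
width: 0.0473
finger_force: 25.0
```

Emit:
{"fn": "servo_tool", "kwargs": {
  "targets": [0, 0, 0.04, 0, 0, 0, 0, 0, 0, 0.06, 0, 0, 0, 0]
}}

```text
t: 8.95
position: [0.5099, 0.2889, 0.0433]
tcp_rot: [0.032, 0.999, 0.001, 0.002]
ft_force: [-0.9, -1.1, 10.6]
width: 0.0471
finger_force: 25.0
```

Emit:
{"fn": "servo_tool", "kwargs": {
  "targets": [0, 0, 0, 0, 0, 0, 0.6, 0, 0, 0, 0, 0, 0, 0.7, 0, 0, 0, 0, 0, 0, 0.8, 0, 0, 0, 0, 0, 0, 0.85, 0, 0, -1, 0, 0, 0, 0.85, 0, 0, -2.5, 0, 0, 0, 0.85, 0, 0, -4, 0, 0, 0, 0.9, 0, 0, -5.2, 0, 0, 0, 1, 0, 0, -5.6, 0, 0, 0, 1]
}}

```text
t: 9.85
position: [0.5104, 0.2893, 0.2136]
tcp_rot: [0.033, 0.999, 0.002, 0.003]
ft_force: [0.3, 0.6, -0.5]
width: 0.0909
finger_force: 0.0
```

Emit:
{"fn": "servo_tool", "kwargs": {
  "targets": [0, -1.6, 0, 0, 0, 0, 1, 0, -3.2, 0, 0, 0, 0, 1, 0, -4.8, 0, 0, 0, 0, 1, 0, -6.4, 0, 0, 0, 0, 1, 0, -8, 0, 0, 0, 0, 1, 0, -9.6, 0, 0, 0, 0, 1, 0, -11.2, 0, 0, 0, 0, 1, 0, -12.8, 0, 0, 0, 0, 1, 0, -14.4, 0, 0, 0, 0, 1, -0.05, -16, 0, 0, 0, 0, 1, -0.1, -17.6, 0, 0, 0, 0, 1, -0.1, -19.2, 0, 0, 0, 0, 1]
}}

```text
t: 11.05
position: [0.4732, -0.2882, 0.2079]
tcp_rot: [0.033, 0.999, 0.001, -0.001]
ft_force: [0.1, 0.7, 0.5]
width: 0.0913
finger_force: 0.0
```

```bash
python3 - <<'E'
from h import *
s=bot.observe(); print(s["position"],s["tcp_rot"])
p,P=cloud("wrist","w3")
print(fitcap(P,.065,(.474,-.3006),.0265,rad=.035))
print(fitcap(P,.065,(.607,-.257),.0265,rad=.035),fitcap(P,.081,(.607,-.308),.0265,rad=.02))
p,P=cloud("top","t3")
print("tall",fitcap(P,.098,(.509,.289),.0265,rad=.025))
print(tool((.474,-.3015,.030)))
E
```

```text
[ 0.47324232 -0.28820928  0.2079069 ] [ 3.27477658e-02  9.99463110e-01  6.71733902e-04 -7.89656786e-04]
([0.4734, -0.3092, 0.4725, -0.3091, 0.0263], 1936)
([0.6096, -0.2648, 0.606, -0.2649, 0.0259], 1177) ([0.6079, -0.3171, 0.6045, -0.3162, 0.0103], 165)
tall ([0.5103, 0.2921, 0.5103, 0.2915, 0.0127], 73)
[-0.07 -0.32  5.91]
```

```bash
python3 - <<'E'
from h import *
for k in range(2):
    p,P=cloud("wrist",f"w4{k}")
    s=bot.observe(); print(s["position"])
    print(fitcap(P,.065,(.474,-.3006),.0265,rad=.035), fitcap(P,.065,(.607,-.26),.0265,rad=.035),fitcap(P,.081,(.607,-.308),.0265,rad=.02))
print(tool((.474,-.302,.030)))
E
```

```text
[ 0.47305154 -0.28862366  0.2074338 ]
([0.474, -0.2972, 0.4732, -0.2971, 0.0263], 1950) ([0.6083, -0.2606, 0.6062, -0.2552, 0.0345], 1287) ([0.6078, -0.3037, 0.6046, -0.3035, 0.0094], 153)
[ 0.47322343 -0.28688382  0.20766345]
([0.4741, -0.2987, 0.4733, -0.2986, 0.0263], 1949) ([0.6081, -0.2618, 0.6061, -0.2561, 0.0334], 1263) ([0.609, -0.3053, 0.6048, -0.3051, 0.0099], 158)
[-0.07 -0.51  5.92]
```

Emit:
{"fn": "servo_tool", "kwargs": {
  "targets": [-0.05, -0.4, 0, 0, 0, 0, 1, -0.05, -0.4, 1.4, 0, 0, 0, 1, -0.05, -0.4, 2.8, 0, 0, 0, 1, -0.05, -0.4, 4.2, 0, 0, 0, 1, -0.05, -0.4, 5.3, 0, 0, 0, 1, -0.05, -0.4, 5.9, 0, 0, 0, 1, -0.05, -0.4, 5.9, 0, 0, 0, 1, -0.05, -0.4, 5.9, 0, 0, 0, 0.7, -0.05, -0.4, 5.9, 0, 0, 0, 0.6, -0.05, -0.4, 5.9, 0, 0, 0, 0.4, -0.05, -0.4, 5.9, 0, 0, 0, 0.2, -0.05, -0.4, 5.9, 0, 0, 0, 0],
  "newtons": 20
}}

```text
t: 12.45
position: [0.4751, -0.2989, 0.0329]
tcp_rot: [0.033, 0.999, -0.0, 0.001]
ft_force: [-1.2, 0.3, -0.2]
width: 0.0544
finger_force: 0.3
```

Emit:
{"fn": "servo_tool", "kwargs": {
  "targets": [0, 0, 0, 0, 0, 0, 0, 0, 0, 0, 0, 0, 0, 0]
}}

```text
t: 12.65
position: [0.4751, -0.299, 0.0328]
tcp_rot: [0.033, 0.999, -0.0, 0.0]
ft_force: [-0.6, -0.2, 4.3]
width: 0.0505
finger_force: 20.0
```

Emit:
{"fn": "servo_tool", "kwargs": {
  "targets": [0, 0, -0.5, 0, 0, 0, 0, 0, 0, -1.5, 0, 0, 0, 0, 0, 0, -2.7, 0, 0, 0, 0, 0, 0, -3.9, 0, 0, 0, 0, 0, 0, -5, 0, 0, 0, 0, 0, 0, -5.6, 0, 0, 0, 0, 0, 0.4, -6, 0, 0, 0, 0, 0, 1.2, -6, 0, 0, 0, 0, 0, 2.4, -6, 0, 0, 0, 0, 0, 3.8, -6, 0, 0, 0, 0, 0, 5.3, -6, 0, 0, 0, 0, 0, 6.8, -6, 0, 0, 0, 0]
}}

```text
t: 13.85
position: [0.487, -0.0926, 0.2113]
tcp_rot: [0.033, 0.999, 0.001, -0.001]
ft_force: [0.8, -0.5, -0.6]
width: 0.0505
finger_force: 20.0
```

Emit:
{"fn": "servo_tool", "kwargs": {
  "targets": [0, 1.5, 0, 0, 0, 0, 0, 0, 3, 0, 0, 0, 0, 0, 0, 4.5, 0, 0, 0, 0, 0, 0, 6, 0, 0, 0, 0, 0, 0, 7.5, 0, 0, 0, 0, 0, 0, 9, 0, 0, 0, 0, 0, 0, 10.5, 0, 0, 0, 0, 0, 0.05, 12, 0, 0, 0, 0, 0, 0.1, 13.5, 0, 0, 0, 0, 0, 0.15, 14.9, 0, 0, 0, 0, 0, 0.15, 15.8, 0, 0, 0, 0, 0, 0.15, 16, 0, 0, 0, 0, 0]
}}

```text
t: 15.05
position: [0.5133, 0.3874, 0.2104]
tcp_rot: [0.031, 1.0, -0.0, -0.001]
ft_force: [0.1, 0.3, -0.4]
width: 0.0504
finger_force: 20.0
```

Emit:
{"fn": "servo_tool", "kwargs": {
  "targets": [0, 0, 0, 0, 0, 0, 0, 0, 0, 0, 0, 0, 0, 0]
}}

```text
t: 15.25
position: [0.5144, 0.3831, 0.2118]
tcp_rot: [0.033, 0.999, -0.001, -0.001]
ft_force: [-0.2, -0.1, -0.5]
width: 0.0502
finger_force: 20.0
```

Emit:
{"fn": "servo_tool", "kwargs": {
  "targets": [0, 0, 1.0, 0, 0, 0, 0, 0, 0, 2.3, 0, 0, 0, 0, 0, 0, 3.6, 0, 0, 0, 0, 0, 0, 4.7, 0, 0, 0, 0, 0, 0, 5.5, 0, 0, 0, 0, 0, 0, 5.8, 0, 0, 0, 0, 0, 0, 5.95, 0, 0, 0, 0, 0, 0, 6.0, 0, 0, 0, 0, 0, 0, 6.0, 0, 0, 0, 0]
}}

```text
t: 16.15
position: [0.5158, 0.3845, 0.0337]
tcp_rot: [0.033, 0.999, 0.001, 0.001]
ft_force: [-0.1, 1.0, -0.2]
width: 0.0507
finger_force: 20.0
```

Emit:
{"fn": "servo_tool", "kwargs": {
  "targets": [0, 0, 0.03, 0, 0, 0, 0, 0, 0, 0.05, 0, 0, 0, 0, 0, 0, 0.05, 0, 0, 0, 0]
}}

```text
t: 16.45
position: [0.5151, 0.3844, 0.0312]
tcp_rot: [0.033, 0.999, 0.0, 0.0]
ft_force: [0.2, -0.1, -1.7]
width: 0.0502
finger_force: 20.0
```

Emit:
{"fn": "servo_tool", "kwargs": {
  "targets": [0, 0, 0.03, 0, 0, 0, 0, 0, 0, 0.05, 0, 0, 0, 0, 0, 0, 0.05, 0, 0, 0, 0]
}}

```text
t: 16.75
position: [0.515, 0.3844, 0.0298]
tcp_rot: [0.033, 0.999, 0.0, 0.0]
ft_force: [-0.4, 0.9, 4.2]
width: 0.0501
finger_force: 20.0
```

Emit:
{"fn": "servo_tool", "kwargs": {
  "targets": [0, 0, 0, 0, 0, 0, 0.62, 0, 0, 0, 0, 0, 0, 0.7, 0, 0, 0, 0, 0, 0, 0.8, 0, 0, 0, 0, 0, 0, 0.8, 0, 0, -1, 0, 0, 0, 0.8, 0, 0, -2.5, 0, 0, 0, 0.8, 0, 0, -4, 0, 0, 0, 0.8, 0, 0, -5.5, 0, 0, 0, 0.8, 0, 0, -6.5, 0, 0, 0, 0.8]
}}

```text
t: 17.65
position: [0.5157, 0.3847, 0.2281]
tcp_rot: [0.033, 0.999, 0.001, 0.002]
ft_force: [1.0, 0.3, 0.5]
width: 0.0731
finger_force: 0.0
```

Emit:
{"fn": "servo_tool", "kwargs": {
  "targets": [0, -1.6, 0, 0, 0, 0, 0.8, 0, -3.2, 0, 0, 0, 0, 0.8, 0, -4.8, 0, 0, 0, 0, 0.8, 0, -6.4, 0, 0, 0, 0, 0.8, -0.4, -8, 0, 0, 0, 0, 0.8, -0.6, -9.6, 0, 0, 0, 0, 0.8, -0.8, -11.2, 0, 0, 0, 0, 0.8, -0.96, -12.8, 0, 0, 0, 0, 0.8, -0.96, -14.4, 0, 0, 0, 0, 0.8, -0.96, -16, 0, 0, 0, 0, 0.8, -0.96, -17.6, 0, 0, 0, 0, 0.8, -0.96, -19.2, 0, 0, 0, 0, 0.8]
}}

```text
t: 18.85
position: [0.5056, -0.1944, 0.2243]
tcp_rot: [0.033, 0.999, 0.0, 0.0]
ft_force: [1.1, -0.0, 0.2]
width: 0.0726
finger_force: 0.0
```

Emit:
{"fn": "servo_tool", "kwargs": {
  "targets": [0, -1.6, 0, 0, 0, 1.4, 0.8, 0, -3, 0, 0, 0, 2.8, 0.8, 0, -3.6, 0, 0, 0, 4.2, 0.8, -0.5, -3.6, 0, 0, 0, 5.6, 0.8, -1, -3.6, 0, 0, 0, 7, 0.8, -1.5, -3.6, 0, 0, 0, 8.4, 0.8, -2, -3.6, 0, 0, 0, 9.8, 0.8, -2.5, -3.6, 0, 0, 0, 11.2, 0.8, -3, -3.6, 0, 0, 0, 12.6, 0.8, -3.5, -3.6, 0, 0, 0, 14, 0.8, -3.6, -3.6, 0, 0, 0, 15, 0.8, -3.6, -3.6, 0, 0, 0, 15, 0.8]
}}

```text
t: 20.05
position: [0.6072, -0.3072, 0.2235]
tcp_rot: [0.73, 0.684, -0.0, -0.0]
ft_force: [-0.5, -0.5, 0.0]
width: 0.073
finger_force: 0.0
```

Emit:
{"fn": "servo_tool", "kwargs": {
  "targets": [0, 0, 0, 0, 0, 0, 0.7, 0, 0, 0, 0, 0, 0, 0.7, 0, 0, 0, 0, 0, 0, 0.7]
}}

```text
t: 20.35
position: [0.6065, -0.3073, 0.2244]
tcp_rot: [0.73, 0.684, 0.0, 0.0]
ft_force: [-0.1, -0.2, -0.3]
width: 0.0639
finger_force: 0.0
```

```bash
python3 - <<'E'
from h import *
for k in range(2):
    p,P=cloud("wrist",f"w5{k}")
    s=bot.observe(); print(s["position"],s["tcp_rot"])
    print(fitcap(P,.081,(.607,-.308),.01,rad=.02)); print(fitcap(P,.065,(.609,-.257),.0265,rad=.03),fitcap(P,.065,(.606,-.357),.0265,rad=.03))
p,P=cloud("top","t5")
print("tall",fitcap(P,.098,(.509,.289),0,rad=.025),"white",fitcap(P,.062,(.515,.384),0,rad=.035))
print(tool((.6085,-.307,.235)))
E
```

```text
[ 0.60653476 -0.30734658  0.22446298] [7.29675348e-01 6.83793736e-01 6.79752140e-05 9.29889868e-05]
([0.61, -0.3078, 0.61, -0.3074, 0.0098], 287)
([0.611, -0.2557, 0.6108, -0.2553, 0.0264], 1971) ([0.6047, -0.3586, 0.6048, -0.3572, 0.0265], 1621)
[ 0.60659505 -0.30731576  0.2244547 ] [7.29691047e-01 6.83776980e-01 8.92016334e-05 9.66664512e-05]
([0.61, -0.3078, 0.6099, -0.3074, 0.0099], 287)
([0.6111, -0.2557, 0.6108, -0.2554, 0.0264], 1966) ([0.6048, -0.3585, 0.6049, -0.3571, 0.0265], 1616)
tall ([0.5101, 0.2929, 0.5108, 0.2923, 0.0131], 72) white ([0.5143, 0.3849, 0.5143, 0.3849, 0.0272], 278)
[ 0.01  0.06 -0.35]
```

View pics/w51.png

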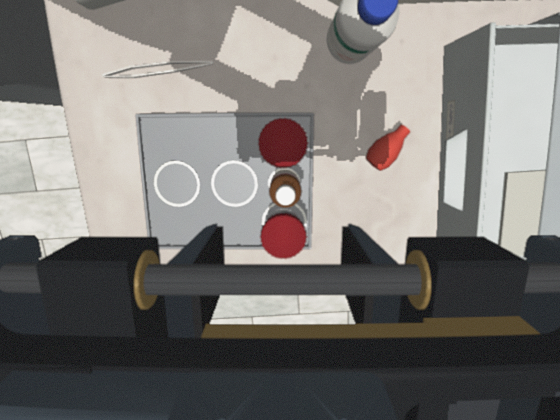

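View pics/t5.png

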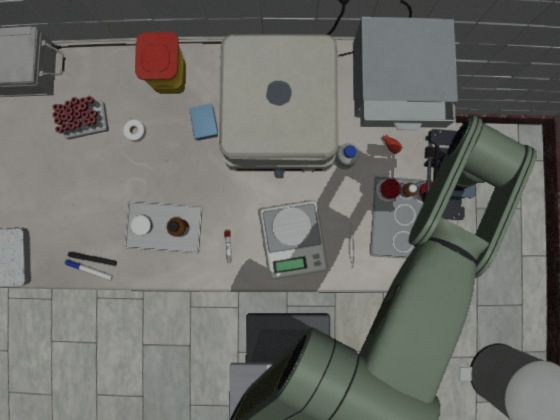

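The back row shows red lids at (283,142) and (284,236), with the small bottle's cap at (286,194). The front seats are clear, and the top view shows both items upright in the tray. I'll grasp the small bottle.

Emit:
{"fn": "servo_tool", "kwargs": {
  "targets": [0, 0.12, 0, 0, 0, 0, 0.68, 0, 0.12, 1.4, 0, 0, 0, 0.68, 0, 0.12, 2.8, 0, 0, 0, 0.68, 0, 0.12, 4, 0, 0, 0, 0.68, 0, 0.12, 4.8, 0, 0, 0, 0.68, 0, 0.12, 5.5, 0, 0, 0, 0.68, 0, 0.12, 6, 0, 0, 0, 0.68, 0, 0.12, 6.35, 0, 0, 0, 0.68, 0, 0.12, 6.35, 0, 0, 0, 0.68, 0, 0.12, 6.35, 0, 0, 0, 0.68]
}}

```text
t: 21.5
position: [0.611, -0.3078, 0.0345]
tcp_rot: [0.73, 0.684, 0.0, 0.001]
ft_force: [0.3, -0.4, -0.1]
width: 0.0619
finger_force: 0.0
```

Emit:
{"fn": "servo_tool", "kwargs": {
  "targets": [0, 0, 0, 0, 0, 0, 0.55, 0, 0, 0, 0, 0, 0, 0.45, 0, 0, 0, 0, 0, 0, 0.4, 0, 0, 0, 0, 0, 0, 0.2, 0, 0, 0, 0, 0, 0, 0, 0, 0, 0, 0, 0, 0, 0, 0, 0, 0, 0, 0, 0, 0],
  "newtons": 20
}}

```text
t: 22.2
position: [0.6105, -0.3077, 0.0342]
tcp_rot: [0.73, 0.684, 0.0, 0.0]
ft_force: [-1.4, -0.5, 4.3]
width: 0.0348
finger_force: 20.0
```

Emit:
{"fn": "servo_tool", "kwargs": {
  "targets": [0, 0, -0.4, 0, 0, 0, 0, 0, 0, -1, 0, 0, 0, 0, 0, 0, -1.8, 0, 0, 0, 0, 0, 0, -2.8, 0, 0, 0, 0, 0, 0, -4, 0, 0, 0, 0, 0, 0, -5, 0, 0, 0, 0, 0, 0, -5.6, 0, 0, 0, 0, 0.2, -0.3, -5.8, 0, 0, 0, 0, 0.7, -0.8, -5.8, 0, 0, 0, 0, 1.6, -1.4, -5.8, 0, 0, 0, 0, 2.7, -2, -5.8, 0, 0, 0, 0]
}}

```text
t: 23.3
position: [0.5538, -0.2219, 0.2064]
tcp_rot: [0.73, 0.683, -0.0, -0.001]
ft_force: [0.6, 0.5, -0.5]
width: 0.0347
finger_force: 20.0
```

Emit:
{"fn": "servo_tool", "kwargs": {
  "targets": [1.2, -0.5, 0, 0, 0, 0, 0, 2.4, -1, 0, 0, 0, 0, 0, 3.6, -1.5, 0, 0, 0, 0, 0, 4.6, -1.8, 0, 0, 0, 0, 0, 5.2, -1.8, 0, 0, 0, 0, 0, 5.33, -1.8, 0, 0, 0, 0, 0, 5.33, -1.8, 0, 0, 0, 0, 0, 5.33, -1.8, 0, 0, 0, 0, 0]
}}

```text
t: 24.1
position: [0.5121, -0.0604, 0.2073]
tcp_rot: [0.73, 0.683, -0.0, -0.0]
ft_force: [-1.1, 1.9, -0.4]
width: 0.0348
finger_force: 20.0
```

```bash
python3 - <<'E'
from h import *
p,P=cloud("wrist","w6"); s=bot.observe(); print(s["position"],s["tcp_rot"],s["width"])
print(fitcap(P,.06,(.515,.0),0,rad=.065,tol=.003))
for m in bot.mark_of("pan_centre","wrist")[:2]: print(m["conf"],m["uv"],ray_pts("wrist",[m["uv"]],z=.06))
p,P=cloud("top","t6"); print(fitcap(P,.06,(.515,.0),0,rad=.065,tol=.003))
for n,x in (("ra",(.611,-.2556)),("rb",(.6048,-.3585))): print(n,fitcap(P,.065,x,0,rad=.035))
E
```

```text
[ 0.5122194  -0.06058258  0.2073874 ] [ 7.30158281e-01  6.83277957e-01 -3.15980376e-04 -1.35536017e-04] 0.0348037943849914
([0.5137, -0.0022, 0.5137, -0.0014, 0.0491], 7612)
0.87 [278.3, 137.0] [[ 0.51233172 -0.00215267  0.06      ]]
([0.5155, 0.0105, 0.5157, 0.0159, 0.0505], 496)
ra ([0.6088, -0.2536, 0.609, -0.2536, 0.0264], 266)
rb ([0.603, -0.3568, 0.6027, -0.356, 0.0268], 297)
```

View pics/w6.png

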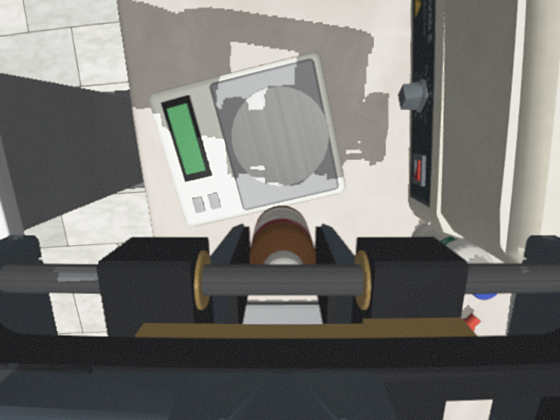

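The pan shows whole at (280,136), and the held bottle is upright at (283,240). I'll carry it over the pan and lower it.

Emit:
{"fn": "servo_tool", "kwargs": {
  "targets": [0.6, 0, 0, 0, 0, 0, 0, 1.4, 0, 0, 0, 0, 0, 0, 1.9, -0.07, 0, 0, 0, 0, 0, 1.95, -0.07, 0.4, 0, 0, 0, 0, 1.95, -0.07, 1.2, 0, 0, 0, 0, 1.95, -0.07, 2.2, 0, 0, 0, 0, 1.95, -0.07, 3, 0, 0, 0, 0, 1.95, -0.07, 3.5, 0, 0, 0, 0, 1.95, -0.07, 3.75, 0, 0, 0, 0, 1.95, -0.07, 3.85, 0, 0, 0, 0, 1.95, -0.07, 3.88, 0, 0, 0, 0, 1.95, -0.07, 3.88, 0, 0, 0, 0]
}}

```text
t: 25.45
position: [0.5147, -0.0014, 0.0919]
tcp_rot: [0.73, 0.684, 0.0, 0.001]
ft_force: [0.5, 1.0, -0.9]
width: 0.0348
finger_force: 20.0
```

Emit:
{"fn": "servo_tool", "kwargs": {
  "targets": [0, 0, 0.03, 0, 0, 0, 0, 0, 0, 0.05, 0, 0, 0, 0, 0, 0, 0.05, 0, 0, 0, 0]
}}

```text
t: 25.75
position: [0.5142, -0.0011, 0.0901]
tcp_rot: [0.73, 0.684, 0.0, 0.0]
ft_force: [0.2, -0.1, 0.9]
width: 0.0349
finger_force: 20.0
```

Emit:
{"fn": "servo_tool", "kwargs": {
  "targets": [0, 0, 0.03, 0, 0, 0, 0, 0, 0, 0.05, 0, 0, 0, 0, 0, 0, 0.05, 0, 0, 0, 0]
}}

```text
t: 26.05
position: [0.5141, -0.0011, 0.0883]
tcp_rot: [0.73, 0.684, 0.0, -0.0]
ft_force: [0.3, -0.8, -0.0]
width: 0.0352
finger_force: 20.0
```

Emit:
{"fn": "servo_tool", "kwargs": {
  "targets": [0, 0, 0.02, 0, 0, 0, 0, 0, 0, 0.04, 0, 0, 0, 0, 0, 0, 0.04, 0, 0, 0, 0]
}}

```text
t: 26.35
position: [0.5142, -0.0011, 0.0881]
tcp_rot: [0.73, 0.684, 0.0, 0.0]
ft_force: [-2.5, -0.7, 7.1]
width: 0.0347
finger_force: 20.0
```

Emit:
{"fn": "servo_tool", "kwargs": {
  "targets": [0, 0, 0, 0, 0, 0, 0.45, 0, 0, 0, 0, 0, 0, 0.55, 0, 0, 0, 0, 0, 0, 0.65, 0, 0, 0, 0, 0, 0, 0.65, 0, 0, -0.6, 0, 0, 0, 0.65, 0, 0, -1.6, 0, 0, 0, 0.65, 0, 0, -3, 0, 0, 0, 0.65, 0, 0, -4.5, 0, 0, 0, 0.65, 0, 0, -5.3, 0, 0, 0, 0.7]
}}

```text
t: 27.25
position: [0.5155, -0.0012, 0.2499]
tcp_rot: [0.73, 0.684, 0.002, 0.002]
ft_force: [0.3, 0.1, 0.6]
width: 0.0632
finger_force: 0.0
```

Emit:
{"fn": "servo_tool", "kwargs": {
  "targets": [0.9, 0, 0, 0, 0, -1.3, 1, 1.8, 0, 0, 0, 0, -2.6, 1, 2.7, 0, 0, 0, 0, -3.9, 1, 3.6, 0, 0, 0, 0, -5.2, 1, 4.5, 0, 0, 0, 0, -6.5, 1, 5.4, -0.4, 0, 0, 0, -7.8, 1, 6.3, -0.6, 0, 0, 0, -9.1, 1, 7.2, -0.77, 0, 0, 0, -10.4, 1, 8.1, -0.77, 0, 0, 0, -11.7, 1, 9, -0.77, 0, 0, 0, -13, 1, 9.64, -0.77, 0, 0, 0, -14.3, 1, 9.64, -0.77, 0, 0, 0, -15, 1]
}}

```text
t: 28.45
position: [0.5098, 0.2914, 0.2454]
tcp_rot: [0.029, 1.0, 0.0, -0.0]
ft_force: [-0.4, -0.1, 0.7]
width: 0.091
finger_force: 0.0
```

Emit:
{"fn": "servo_tool", "kwargs": {
  "targets": [0, 0, 0, 0, 0, 0, 1, 0, 0, 0, 0, 0, 0, 1, 0, 0, 0, 0, 0, 0, 1]
}}

```text
t: 28.75
position: [0.5099, 0.2885, 0.2461]
tcp_rot: [0.033, 0.999, -0.0, -0.0]
ft_force: [-0.5, 0.4, 0.1]
width: 0.0912
finger_force: 0.0
```

```bash
python3 - <<'E'
from h import *
p,P=cloud("wrist","w7"); s=bot.observe(); print(s["position"],s["tcp_rot"],s["width"])
print("tall",fitcap(P,.098,(.510,.291),0,rad=.025),"white",fitcap(P,.062,(.515,.385),0,rad=.035))
p,P=cloud("top","t7"); print("small",fitcap(P,.135,(.514,-.001),0,rad=.025))
p,d=bot.grab_frame("scene"); cv2.imwrite("pics/s7.png",cv2.resize(p[180:320,200:400],None,fx=3,fy=3))
print(tool((.5098,.2900,.0435)))
E
```

```text
[0.50996396 0.28847877 0.24622213] [3.33808434e-02 9.99442703e-01 3.67858810e-05 4.60620590e-05] 0.091204935947916
tall ([0.5097, 0.2919, 0.5092, 0.2919, 0.013], 492) white ([0.5139, 0.3846, 0.5131, 0.384, 0.0265], 1562)
small ([0.5135, -0.0006, 0.5136, -0.0009, 0.0097], 50)
[0.01 0.05 6.76]
```

View pics/s7.png

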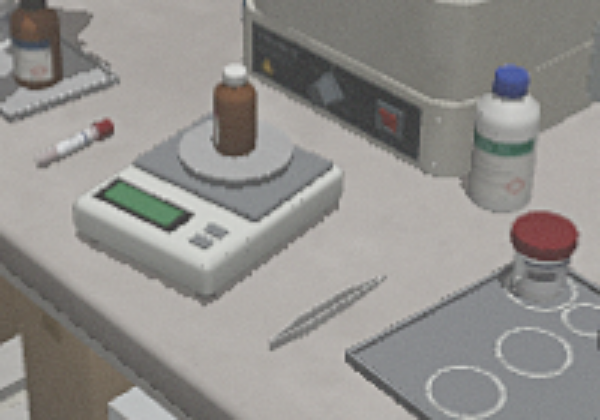

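The small bottle stands upright mid-pan (crop: bottle at (235,110), pan at (237,150)). Now I'll return the tall bottle.

Emit:
{"fn": "servo_tool", "kwargs": {
  "targets": [0, 0, 0.8, 0, 0, 0, 0.85, 0, 0, 2.2, 0, 0, 0, 0.85, 0, 0, 3.6, 0, 0, 0, 0.85, 0, 0, 4.8, 0, 0, 0, 0.85, 0, 0, 5.8, 0, 0, 0, 0.85, 0, 0, 6.5, 0, 0, 0, 0.85, 0, 0, 6.7, 0, 0, 0, 0.85, 0, 0, 6.7, 0, 0, 0, 0.85, 0, 0, 6.7, 0, 0, 0, 0.6, 0, 0, 6.7, 0, 0, 0, 0.4, 0, 0, 6.7, 0, 0, 0, 0.2, 0, 0, 6.7, 0, 0, 0, 0],
  "newtons": 25
}}

```text
t: 30.1
position: [0.5104, 0.2893, 0.046]
tcp_rot: [0.033, 0.999, 0.001, 0.001]
ft_force: [-0.3, 2.0, 0.2]
width: 0.0483
finger_force: 0.5
```

Emit:
{"fn": "servo_tool", "kwargs": {
  "targets": [0, 0, 0, 0, 0, 0, 0, 0, 0, 0, 0, 0, 0, 0, 0, 0, 0, 0, 0, 0, 0]
}}

```text
t: 30.4
position: [0.5105, 0.2894, 0.0459]
tcp_rot: [0.033, 0.999, 0.001, 0.001]
ft_force: [-0.3, 0.3, 5.1]
width: 0.0469
finger_force: 25.0
```

Emit:
{"fn": "servo_tool", "kwargs": {
  "targets": [0, 0, -0.5, 0, 0, 0, 0, 0, 0, -1.5, 0, 0, 0, 0, 0, 0, -2.7, 0, 0, 0, 0, 0, 0, -3.9, 0, 0, 0, 0, 0, 0, -5, 0, 0, 0, 0, 0, 0, -5.8, 0, 0, 0, 0, 0, -0.4, -6.2, 0, 0, 0, 0, 0, -1.2, -6.2, 0, 0, 0, 0, 0, -2.4, -6.2, 0, 0, 0, 0, 0, -3.8, -6.2, 0, 0, 0, 0, 0, -5.2, -6.2, 0, 0, 0, 0]
}}

```text
t: 31.5
position: [0.4982, 0.1309, 0.2296]
tcp_rot: [0.032, 0.999, -0.001, -0.002]
ft_force: [1.1, 0.1, -0.9]
width: 0.0469
finger_force: 25.0
```

Emit:
{"fn": "servo_tool", "kwargs": {
  "targets": [-0.1, -1.4, 0, 0, 0, 0, 0, -0.3, -2.8, 0, 0, 0, 0, 0, -0.5, -4.2, 0, 0, 0, 0, 0, -0.7, -5.6, 0, 0, 0, 0, 0, -1, -7, 0, 0, 0, 0, 0, -1.3, -8.4, 0, 0, 0, 0, 0, -1.6, -9.8, 0, 0, 0, 0, 0, -1.9, -11.2, 0, 0, 0, 0, 0, -2.3, -12.6, 0, 0, 0, 0, 0, -2.5, -13.8, 0, 0, 0, 0, 0, -2.53, -14.5, 0, 0, 0, 0, 0, -2.53, -14.6, 0, 0, 0, 0, 0]
}}

```text
t: 32.7
position: [0.5454, -0.3109, 0.2294]
tcp_rot: [0.034, 0.999, 0.001, -0.002]
ft_force: [0.4, 0.5, -1.3]
width: 0.0471
finger_force: 25.0
```

Emit:
{"fn": "servo_tool", "kwargs": {
  "targets": [0, 0, 0, 0, 0, 0, 0, 0, 0, 0, 0, 0, 0, 0, 0, 0, 0, 0, 0, 0, 0]
}}

```text
t: 33.0
position: [0.5468, -0.3072, 0.2314]
tcp_rot: [0.032, 0.999, 0.0, -0.0]
ft_force: [0.1, -0.9, -1.1]
width: 0.047
finger_force: 25.0
```

```bash
python3 - <<'E'
from h import *
s=bot.observe(); print(s["position"],s["tcp_rot"],s["width"]); print(tool((.547,-.308,.0489)))
E
```

```text
[ 0.54684517 -0.30721937  0.2313993 ] [ 3.18287111e-02  9.99493305e-01  2.58746595e-04 -8.72216296e-06] 0.04703107476744764
[-0.01 -0.03  6.08]
```

Emit:
{"fn": "servo_tool", "kwargs": {
  "targets": [0, 0, 1.0, 0, 0, 0, 0, 0, 0, 2.3, 0, 0, 0, 0, 0, 0, 3.6, 0, 0, 0, 0, 0, 0, 4.7, 0, 0, 0, 0, 0, 0, 5.5, 0, 0, 0, 0, 0, 0, 5.85, 0, 0, 0, 0, 0, 0, 6.0, 0, 0, 0, 0, 0, 0, 6.05, 0, 0, 0, 0, 0, 0, 6.05, 0, 0, 0, 0]
}}

```text
t: 33.9
position: [0.5478, -0.309, 0.0509]
tcp_rot: [0.033, 0.999, -0.001, 0.001]
ft_force: [-1.0, -0.3, -1.4]
width: 0.0469
finger_force: 25.0
```

Emit:
{"fn": "servo_tool", "kwargs": {
  "targets": [0, 0, 0.03, 0, 0, 0, 0, 0, 0, 0.05, 0, 0, 0, 0, 0, 0, 0.05, 0, 0, 0, 0]
}}

```text
t: 34.2
position: [0.5474, -0.309, 0.049]
tcp_rot: [0.033, 0.999, -0.0, 0.001]
ft_force: [0.9, 0.2, 2.4]
width: 0.047
finger_force: 25.0
```

Emit:
{"fn": "servo_tool", "kwargs": {
  "targets": [0, 0, 0.02, 0, 0, 0, 0, 0, 0, 0.03, 0, 0, 0, 0, 0, 0, 0.03, 0, 0, 0, 0]
}}

```text
t: 34.5
position: [0.5478, -0.309, 0.0488]
tcp_rot: [0.033, 0.999, -0.0, 0.001]
ft_force: [-0.7, 2.1, 7.1]
width: 0.0465
finger_force: 25.0
```

Emit:
{"fn": "servo_tool", "kwargs": {
  "targets": [0, 0, 0, 0, 0, 0, 0.6, 0, 0, 0, 0, 0, 0, 0.7, 0, 0, 0, 0, 0, 0, 0.8, 0, 0, 0, 0, 0, 0, 0.85, 0, 0, -1, 0, 0, 0, 0.85, 0, 0, -2.5, 0, 0, 0, 0.85, 0, 0, -4, 0, 0, 0, 0.85, 0, 0, -5.5, 0, 0, 0, 0.85, 0, 0, -6, 0, 0, 0, 0.85]
}}

```text
t: 35.4
position: [0.5487, -0.3099, 0.2329]
tcp_rot: [0.033, 0.999, -0.002, 0.004]
ft_force: [1.1, -1.0, 0.3]
width: 0.0777
finger_force: 0.0
```

```bash
python3 - <<'E'
from h import *
for k in range(2):
  p,P=cloud("wrist",f"w8{k}"); s=bot.observe()
print(s["position"])
print("tall",fitcap(P,.101,(.5466,-.3047),0,rad=.025))
E
```

```text
[ 0.54819215 -0.30959834  0.23046551]
tall ([0.5454, -0.3059, 0.5452, -0.306, 0.0129], 489)
```

Emit:
{"fn": "servo_tool", "kwargs": {
  "targets": [0.2, 1.6, 0, 0, 0, 0, 1, 0.4, 3.2, 0, 0, 0, 0, 1, 0.6, 4.8, 0, 0, 0, 0, 1, 0.8, 6.4, 0, 0, 0, 0, 1, 1, 8, 0, 0, 0, 0, 1, 1.2, 9.6, 0, 0, 0, 0, 1, 1.4, 11.2, 0, 0, 0, 0, 1, 1.6, 12.8, 0, 0, 0, 0, 1, 1.8, 14.4, 0, 0, 0, 0, 1, 2, 16, 0, 0, 0, 0, 1, 2.2, 17.6, 0, 0, 0, 0, 1, 2.4, 19.2, 0, 0, 0, 0, 1]
}}

```text
t: 36.7
position: [0.5113, 0.2721, 0.225]
tcp_rot: [0.033, 0.999, -0.001, -0.002]
ft_force: [1.3, -0.8, 0.5]
width: 0.0914
finger_force: 0.0
```

Emit:
{"fn": "servo_tool", "kwargs": {
  "targets": [0.2, 1.6, 0, 0, 0, 0, 0.9, 0.22, 3.2, 0, 0, 0, 0, 0.85, 0.22, 3.75, 0, 0, 0, 0, 0.85, 0.22, 3.75, 0, 0, 0, 0, 0.85, 0.22, 3.75, 0, 0, 0, 0, 0.85, 0.22, 3.75, 0, 0, 0, 0, 0.85]
}}

```text
t: 37.3
position: [0.5134, 0.3814, 0.2269]
tcp_rot: [0.033, 0.999, -0.001, -0.0]
ft_force: [0.2, 0.2, -0.0]
width: 0.0775
finger_force: 0.0
```

```bash
python3 - <<'E'
from h import *
s=bot.observe(); print(s["position"],s["tcp_rot"],s["width"]); print(tool((.5145,.3844,.0315)))
p,P=cloud("wrist","w9"); print("white",fitcap(P,.062,(.515,.385),0,rad=.035))
p,P=cloud("top","t9"); print("small",fitcap(P,.135,(.514,-.001),0,rad=.025),"tall",fitcap(P,.101,(.546,-.3047),0,rad=.03))
d=np.load("top0.npy"); v,u=np.mgrid[0:420,0:560]; P0=ray_pts("top",np.c_[u.ravel(),v.ravel()],depth=d.ravel()); print("tall start",fitcap(P0,.101,(.546,-.3047),0,rad=.03))
E
```

```text
[0.51342684 0.38144395 0.22685834] [ 3.34747674e-02  9.99439254e-01 -6.75894420e-04 -4.00149586e-04] 0.07750757958210212
[-0.03  0.11  6.51]
white ([0.5143, 0.3853, 0.5134, 0.3853, 0.0263], 1731)
small ([0.5138, -0.0011, 0.5135, -0.0013, 0.0091], 43) tall ([0.5472, -0.3062, 0.5471, -0.3058, 0.0141], 86)
tall start ([0.547, -0.3054, 0.5469, -0.305, 0.0129], 81)
```

Emit:
{"fn": "servo_tool", "kwargs": {
  "targets": [0, 0.11, 0.8, 0, 0, 0, 0.85, 0, 0.11, 2.2, 0, 0, 0, 0.85, 0, 0.11, 3.6, 0, 0, 0, 0.85, 0, 0.11, 4.8, 0, 0, 0, 0.85, 0, 0.11, 5.8, 0, 0, 0, 0.85, 0, 0.11, 6.4, 0, 0, 0, 0.85, 0, 0.11, 6.5, 0, 0, 0, 0.85, 0, 0.11, 6.5, 0, 0, 0, 0.8, 0, 0.11, 6.5, 0, 0, 0, 0.65, 0, 0.11, 6.5, 0, 0, 0, 0.5, 0, 0.11, 6.5, 0, 0, 0, 0.2, 0, 0.11, 6.5, 0, 0, 0, 0],
  "newtons": 20
}}

```text
t: 38.6
position: [0.5142, 0.3869, 0.0335]
tcp_rot: [0.033, 0.999, 0.0, 0.001]
ft_force: [-1.0, -0.7, 3.7]
width: 0.0503
finger_force: 20.0
```

Emit:
{"fn": "servo_tool", "kwargs": {
  "targets": [0, 0, 0, 0, 0, 0, 0, 0, 0, 0, 0, 0, 0, 0, 0, 0, 0, 0, 0, 0, 0]
}}

```text
t: 38.9
position: [0.5141, 0.3869, 0.0334]
tcp_rot: [0.033, 0.999, 0.0, 0.001]
ft_force: [-0.1, -2.2, 5.0]
width: 0.0504
finger_force: 20.0
```

Emit:
{"fn": "servo_tool", "kwargs": {
  "targets": [0, 0, -0.5, 0, 0, 0, 0, 0, 0, -1.5, 0, 0, 0, 0, 0, 0, -2.7, 0, 0, 0, 0, 0, 0, -3.9, 0, 0, 0, 0, 0, 0, -5, 0, 0, 0, 0, 0, 0, -5.8, 0, 0, 0, 0, 0, -0.4, -6.2, 0, 0, 0, 0, 0, -1.2, -6.2, 0, 0, 0, 0, 0, -2.4, -6.2, 0, 0, 0, 0, 0, -3.8, -6.2, 0, 0, 0, 0, 0, -5.3, -6.2, 0, 0, 0, 0, 0, -6.8, -6.2, 0, 0, 0, 0]
}}

```text
t: 40.1
position: [0.4989, 0.1807, 0.217]
tcp_rot: [0.032, 0.999, -0.001, -0.001]
ft_force: [0.3, -0.3, 0.3]
width: 0.0506
finger_force: 20.0
```

Emit:
{"fn": "servo_tool", "kwargs": {
  "targets": [0, -1.5, 0, 0, 0, 0, 0, 0, -3, 0, 0, 0, 0, 0, 0, -4.5, 0, 0, 0, 0, 0, 0, -6, 0, 0, 0, 0, 0, 0, -7.5, 0, 0, 0, 0, 0, 0, -9, 0, 0, 0, 0, 0, 0, -10.5, 0, 0, 0, 0, 0, -0.05, -12, 0, 0, 0, 0, 0, -0.1, -13.5, 0, 0, 0, 0, 0, -0.2, -14.9, 0, 0, 0, 0, 0, -0.2, -15.9, 0, 0, 0, 0, 0, -0.2, -16.1, 0, 0, 0, 0, 0]
}}

```text
t: 41.3
position: [0.4731, -0.3022, 0.2167]
tcp_rot: [0.035, 0.999, 0.0, -0.001]
ft_force: [0.3, 0.3, -1.0]
width: 0.0501
finger_force: 20.0
```

Emit:
{"fn": "servo_tool", "kwargs": {
  "targets": [0, 0, 0, 0, 0, 0, 0, 0, 0, 0, 0, 0, 0, 0, 0, 0, 0, 0, 0, 0, 0]
}}

```text
t: 41.6
position: [0.4747, -0.2978, 0.2181]
tcp_rot: [0.032, 0.999, 0.0, -0.0]
ft_force: [0.2, -0.5, -0.8]
width: 0.0503
finger_force: 20.0
```

```bash
python3 - <<'E'
from h import *
s=bot.observe(); print(s["position"],s["tcp_rot"],s["width"]); print(tool((.475,-.299,.0364)))
E
```

```text
[ 0.47468029 -0.29779399  0.21814301] [ 3.18952118e-02  9.99491134e-01  3.81834515e-04 -1.47687257e-04] 0.0502525701746054
[-0.02 -0.04  6.06]
```

Emit:
{"fn": "servo_tool", "kwargs": {
  "targets": [0, 0, 1.0, 0, 0, 0, 0, 0, 0, 2.3, 0, 0, 0, 0, 0, 0, 3.6, 0, 0, 0, 0, 0, 0, 4.7, 0, 0, 0, 0, 0, 0, 5.5, 0, 0, 0, 0, 0, 0, 5.85, 0, 0, 0, 0, 0, 0, 5.98, 0, 0, 0, 0, 0, 0, 6.03, 0, 0, 0, 0, 0, 0, 6.03, 0, 0, 0, 0]
}}

```text
t: 42.5
position: [0.4756, -0.2996, 0.0385]
tcp_rot: [0.032, 0.999, -0.001, 0.001]
ft_force: [-1.1, 0.6, 0.1]
width: 0.0501
finger_force: 20.0
```

Emit:
{"fn": "servo_tool", "kwargs": {
  "targets": [0, 0, 0.03, 0, 0, 0, 0, 0, 0, 0.05, 0, 0, 0, 0, 0, 0, 0.05, 0, 0, 0, 0]
}}

```text
t: 42.8
position: [0.4752, -0.2996, 0.0365]
tcp_rot: [0.033, 0.999, -0.0, 0.001]
ft_force: [-0.5, 1.4, 1.5]
width: 0.0506
finger_force: 20.0
```

Emit:
{"fn": "servo_tool", "kwargs": {
  "targets": [0, 0, 0.02, 0, 0, 0, 0, 0, 0, 0.03, 0, 0, 0, 0, 0, 0, 0.03, 0, 0, 0, 0]
}}

```text
t: 43.1
position: [0.4752, -0.2996, 0.0364]
tcp_rot: [0.033, 0.999, -0.0, 0.001]
ft_force: [-0.9, 1.1, 7.5]
width: 0.0503
finger_force: 20.0
```

Emit:
{"fn": "servo_tool", "kwargs": {
  "targets": [0, 0, 0, 0, 0, 0, 0.65, 0, 0, 0, 0, 0, 0, 0.75, 0, 0, 0, 0, 0, 0, 0.85, 0, 0, 0, 0, 0, 0, 0.9, 0, 0, -1, 0, 0, 0, 0.9, 0, 0, -2.5, 0, 0, 0, 0.9, 0, 0, -4, 0, 0, 0, 0.9, 0, 0, -5.5, 0, 0, 0, 0.9, 0, 0, -6.5, 0, 0, 0, 0.9, 0, 0, -6.5, 0, 0, 0, 0.9]
}}

```text
t: 44.1
position: [0.477, -0.3007, 0.235]
tcp_rot: [0.033, 0.999, -0.003, 0.004]
ft_force: [0.2, 0.7, 0.3]
width: 0.0822
finger_force: 0.0
```

Emit:
{"fn": "servo_tool", "kwargs": {
  "targets": [3, 0, 0, 0, 0, 0, 0.9, 3, 1.5, 0, 0, 0, 0, 0.9, 3, 3, 0, 0, 0, 0, 0.9, 3, 3.5, 0, 0, 0, 0, 0.9, 3, 3.5, 0, 0, 0, 0, 0.9, 3, 3.5, 0, 0, 0, 0, 0.9]
}}

```text
t: 44.7
position: [0.3917, -0.1887, 0.2294]
tcp_rot: [0.032, 0.999, -0.0, -0.0]
ft_force: [0.7, -0.3, -0.5]
width: 0.0823
finger_force: 0.0
```

```bash
python3 - <<'E'
from h import *
d=np.load("top0.npy"); v,u=np.mgrid[0:420,0:560]; P0=ray_pts("top",np.c_[u.ravel(),v.ravel()],depth=d.ravel())
p,P=cloud("top","t10")
for n,z,x,r in (("small",.135,(.514,-.001),.025),("tall",.101,(.546,-.305),.03),("white",.065,(.474,-.3),.035),("ra",.065,(.609,-.2556),.033),("rb",.065,(.603,-.3585),.033)): print(n,fitcap(P0,z,x,0,rad=r),fitcap(P,z,x,0,rad=r))
cv2.imwrite("pics/c10.png",cv2.resize(p[150:280,230:460],None,fx=3,fy=3))
E
```

```text
small (None, 0) ([0.5137, -0.001, 0.5133, -0.0009, 0.0091], 44)
tall ([0.547, -0.3054, 0.5469, -0.305, 0.0129], 81) ([0.5474, -0.3066, 0.5471, -0.3057, 0.0136], 86)
white ([0.4739, -0.2999, 0.4748, -0.2992, 0.0265], 286) ([0.4748, -0.2979, 0.4749, -0.2975, 0.027], 278)
ra ([0.6091, -0.2539, 0.6087, -0.254, 0.0261], 279) ([0.6089, -0.2535, 0.6091, -0.2539, 0.0258], 288)
rb ([0.6012, -0.3569, 0.6032, -0.3558, 0.0276], 283) ([0.6029, -0.3569, 0.6025, -0.3556, 0.0274], 289)
```

View pics/c10.png

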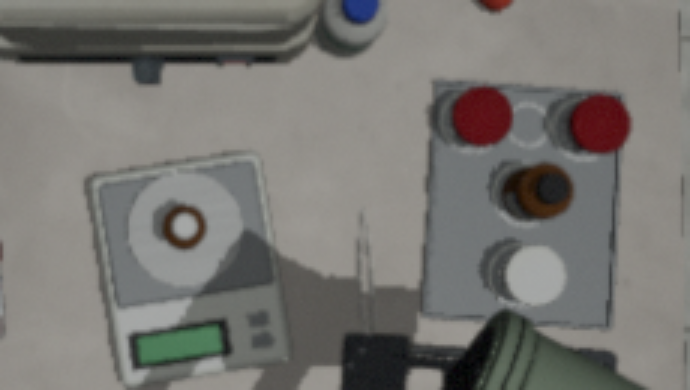

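Everything is in place: small bottle mid-pan at (183,226), tall bottle at (548,190), white cup at (535,275), and red cups unmoved at (482,117) and (600,124). I'm handing in.

```bash
python3 -c "
from bench import bot
print(bot.hand_in())"
```

```text
the job is handed in; nothing more can be done
None
```

The job is done and handed in at about 45 s: the small bottle stands in the middle of the balance pan, the tall bottle and white-lidded cup are back within about 2 mm of their starting places, and the red-lidded cups have not moved.

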